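# Load the finishing turntable and index it a quarter turn

## Robot

A 6-joint arm with a two-finger parallel gripper is mounted at the origin on the work surface. World frame = base frame: x ahead of the robot, y to its left, z up, the work surface at z = 0. Lengths are in mm, angles in rad, forces in N, time in s.
With the tool pointing down it reaches from about 300 to 775 mm from the base axis. Payload 14.6 kg.
Tool frame: the origin (TCP) lies on the centre line of the jaws, within the pads' length; the fingertips stand 19 mm ahead of it and the grasp point (between the pads) is the TCP (bot.tip_reach is the distance from the TCP to the fingertips, in mm); y points along the fingers, x is the direction in which the jaws open and shut, and the axes are right-handed (so a half turn about y gives the same grasp; the last joint's range is limited). The gripper opens to 85 mm and grips with 20 to 120 N. Pads are 22 mm wide; open, the fingers measure 114 mm over their backs; the gripper's body (76 mm by 85 mm) begins 54 mm behind the grasp point. The pads swing forward as they close: fully open they stand 13 mm farther back than shut.
Start: joints at [1.039, 0.3, 1.521, -0, 1.321, -0.067], TCP at [246.53, 491.643, 250.281] pointing down, gripper open.
Joint ranges: [-3.03, 3.03], [-0.79, 2.21], [0.23, 2.52], [-1.04, 4.18], [0, 3.07], [-2.55, 2.55]. Speed limits (rad/s): [2.22, 2.22, 2.57, 3.14, 3.14, 3.14].

## Interface

Orientations are given as a unit quaternion [w, x, y, z].
In Python, from rig import bot gives the robot as it stands. Calls block until the motion is done:
- bot.move_to(position, orientation): joint-space move of the TCP to a pose.
- bot.servo_line(position, attitude=None, speed=150, until_force=None): straight line of the TCP; attitude=None keeps the orientation; speed is the mean speed in mm/s. With until_force (N) it stops when the force on the tool has changed by that much, and returns True; else False.
- bot.move_joints(angles): joint-space move.
- bot.move_gripper(opening, grip_force=None): finger opening in mm; grip_force is the grip in N (None keeps the last); returns when the fingers have stopped.
- bot.dwell(seconds).
- bot.ik(position, orientation): joint angles nearest the present ones, or None.
- bot.read_state(): the state.
- bot.read_camera(name): name is "scene" or "side" or "wrist"; returns a dict with "image" (384x512x3 uint8, blue, green, red), "depth" (384x512 float32, mm along the optical axis (not along the pixel's ray), 0 where there is no reading), "fovy" (degrees; the focal length in pixels is half the picture's height over the tangent of half this angle, whatever the lens; pixels are square), "cx", "cy" (the principal point, pixels), "eye" and "attitude" of the camera in the world; the wrist camera has in their place "mount" (4x4, takes a point from camera to tool coordinates, whose origin is the TCP and whose axes are the tool frame's). Camera axes: x right, y down, z forward; pixel columns grow to the right and rows downward; lengths in mm; the calibration is good to about 2 mm. The wrist camera is an equidistant fisheye: a pixel r from the principal point sees the ray r / f radians off the axis. A picture is of the moment at which its call begins: read the wrist's pose just before it.
A pose or a line that the arm cannot do raises bot.MotionError and nothing moves.
- bot.finish_job(): hands the job in, once; it reports no verdict.
The state is a dict: "clock": time; "joint_positions": joint angles; "qvel": joint speeds; "effort": joint torques, N m; "ee_pos": TCP position; "tool_rot": TCP orientation; "ft_force": force on the tool from outside, world axes, zero at the start; "moment": the same for the moment, N m; "grip_width": finger opening in mm.
Only numpy, scipy, OpenCV 4.12 (cv2) and the standard library are available. Lean on these libraries where they do the work, as an engineer would, in place of code of your own. Each camera call takes 0.05 s, during which the arm holds its last target. There are 200 camera calls.

## Task

The plaque blanks are going to have their edges sealed on the finishing turntable: stand the spare arched blank upright on it, in line with the two already there, in the gap between them and the wooden end stop, and slide the stop along until the whole row is snug and square against the fence. Then turn the turntable a quarter turn anticlockwise (seen from above) so that it clicks into its next detent, with the row still snug, and knock nothing over: the tin, brush jar, cup and sanding block stay where they are.

Things in the scene. Friction and masses are not known exactly. Their poses are not given: they have to be found in the camera images.
- turntable (a joint): Angle of the round plywood turntable (326 mm across) on its fixed square base board, in rad, growing anticlockwise from above. A sprung ball catch at a corner of the board clicks into detents at 0 (the start) and every quarter turn (1.571). Leaving one takes 4 N on the post; between them it stays where left with light friction; within 0.03 rad of one the catch pulls it in.
- table_centre (a point): Centre of the turntable's flat top, on its axis, 47 mm above the bench; turns with it. x runs along the row from the end stop to the fence, z up. The fence, a fixed wooden board 90 mm wide, 80 mm high, 14 mm thick, stands on the top with its face at x = +90 mm; the stop's track is let in flush along y = 0. The square base board below is 340 mm wide, 18 mm thick.
- post_top (a point): Top centre of the turning post, a dark wooden dowel 24 mm in diameter and 50 mm high, standing on the turntable 140 mm from its axis, at (-99, -99) mm in the frame of table_centre: what the table is pushed round by.
- stop (a joint): Travel of the end stop along its track, in m, growing towards the fence: a wooden block 30 mm thick along the row, 64 mm wide, 70 mm high, standing on the turntable. Its face towards the fence is at x = -75 mm + travel (frame of table_centre); it starts at 0.005 to 0.030. Friction holds it where left; sliding it takes 2 to 4 N. With three blanks packed tight the travel is 0.075.
- stop_top (a point): Centre of the top of the end stop's block, 70 mm above the turntable's upper face, 117 mm above the bench.
- blank: The spare blank, to be added: a light wooden plaque with an arched top standing on the bench, to the left or to the right of the turntable; 30 mm thick along its x, 60 mm wide along its y, 115 mm high (straight sides up to 85 mm, then a half-round arch), about 0.1 kg. Origin at the centre of its underside, z up.
- row_a: Blank of the same shape and size already standing on the turntable, next to the fence, loosely placed. Origin at the centre of its underside, x along its thickness.
- row_b: Second blank of the same shape and size standing on the turntable, between row_a and the gap, loosely placed. Origin and axes as for row_a.
- tin: Closed steel tin, 86 mm in diameter, 105 mm high, standing on the bench on the other side of the turntable from the spare blank. Origin at the centre of its underside. Not to be moved.
- jar: Glass jar 76 mm in diameter and 90 mm high with three brushes standing out of it to about 210 mm. Origin at the centre of its underside. Not to be moved.
- cup: Plastic cup 76 mm in diameter, 100 mm high. Origin at the centre of its underside. Not to be moved.
- sander: Cork sanding block 100 x 65 x 22 mm lying on the bench. Origin at the centre of its underside. Not to be moved.
Not all that is in view belongs to the job. What is shaped like the blank but green or pink is not meant.

How it is judged:
By the outcome, as a careful person would: the job done as asked, in the order asked, and still so for the second after the job is handed in, with the robot touching nothing.
It also fails if it takes over 72 s, if anything falls off the work surface, if the arm or the gripper's body presses on something with over 40 N, if the wrist force passes 120 N, or if a joint passes its speed limit or range.

## Working session

There is one attempt and no reset: what is moved stays moved. The work goes in short steps, each a Python script; the robot and the scene stay as the last script left them, time stands still between calls to the robot, and variables do not carry over. Pictures are saved under pics/ and viewed, about 8 in all and at most 12, crops included, and the job is handed in when it is done.

```bash
ls; mkdir -p pics
cat > h.py <<'E'
import numpy as np, cv2
from rig import bot
from scipy.spatial.transform import Rotation as R
def rot(q): return R.from_quat([q[1],q[2],q[3],q[0]])
def cloud(c):
    d=c["depth"]; h,w=d.shape; f=h/2/np.tan(np.radians(c["fovy"])/2)
    v,u=np.mgrid[:h,:w]
    P=np.dstack([(u-c["cx"])/f*d,(v-c["cy"])/f*d,d])
    M=rot(c["attitude"]).as_matrix()
    W=P@M.T+np.array(c["eye"]); W[d==0]=np.nan
    return W
E
python3 - <<'E'
from h import *
for n in("scene","side"):
    c=bot.read_camera(n); cv2.imwrite(f"pics/{n}0.png",c["image"]); np.savez(f"{n}0.npz",**c)
    print(n,c["eye"],c["attitude"],c["fovy"])
s=bot.read_state();print(s)
E
```

```text
pics
scene [1437.05757926  175.57493217 1105.71823736] [-0.23438724  0.57645137  0.73028477 -0.28186983] 49.814272536471066
side [ -73.49851971 -837.09289747  959.97276519] [-0.3976252   0.86753894 -0.2664044   0.13527409] 46.45276567693619
{'clock': 0.1, 'joint_positions': array([ 1.03939582e+00,  3.00418358e-01,  1.52156602e+00, -1.26569813e-05,
        1.32071708e+00, -6.66068772e-02]), 'qvel': array([-0.00114286, -0.00037283, -0.001142  ,  0.00027152, -0.00144287,
        0.00014612]), 'effort': array([ 2.92530385e-03, -5.44377387e+01, -3.62369835e+01,  1.73186675e-05,
        2.99171210e-03,  4.85802971e-06]), 'ee_pos': array([246.43231699, 491.46603723, 249.75660954]), 'tool_rot': array([-0.60152612,  0.60190028,  0.37105967, -0.37174873]), 'ft_force': array([ 0.05923714, -1.59308434, -0.1683757 ]), 'moment': array([0.02045834, 0.00198959, 0.02580771]), 'grip_width': 85.10434996728247}
```

View pics/scene0.png

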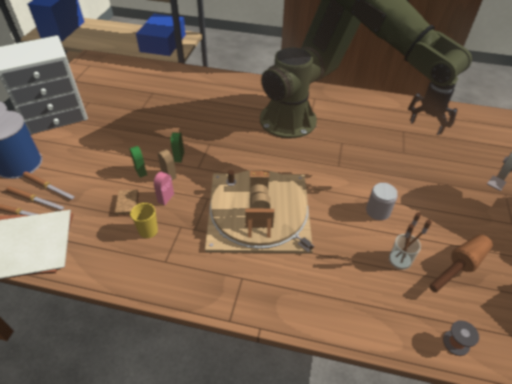

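View pics/side0.png

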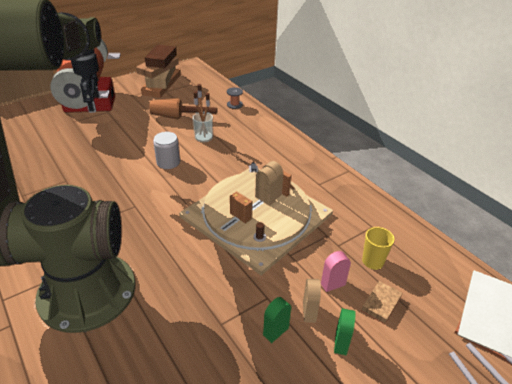

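The spare's lookalikes in the scene view are green at (138,161), green at (177,146), pink at (163,188) and bare wood at (167,163). In the side view they are green at (277,320), green at (345,332), pink at (335,271) and wood at (312,300). I choose the wooden one. The turntable is at about (259,210) in the scene view, with the stop nearest the robot and the fence on the far side.

Run:
```python
from h import *
S=2
def top(files,x0=250,x1=650,y0=-400,y1=180):
    pts=[];col=[]
    for f in files:
        c=dict(np.load(f)); W=cloud(c); pts.append(W.reshape(-1,3)); col.append(c["image"].reshape(-1,3))
    return np.vstack(pts),np.vstack(col)
Ws={}
for n in("scene","side"):
    c=dict(np.load(n+"0.npz")); W=cloud(c); Ws[n]=(W,c["image"])
    # bench z check
    m=np.isfinite(W[...,2])&(abs(W[...,2])<15); print(n,"bench z",np.median(W[...,2][m]))
ims=[]
for n,(W,im) in Ws.items():
    P=W.reshape(-1,3);C=im.reshape(-1,3);ok=np.isfinite(P[:,0]);P=P[ok];C=C[ok]
    o=np.argsort(P[:,2]);P=P[o];C=C[o]
    img=np.zeros((560,400,3),np.uint8)  # rows: -x (up = +x), cols: -y
    # region y 200..-400 -> cols ; x 650..250 rows
    img=np.zeros((400,400*1+200,3),np.uint8)
    for p,cc in zip(P,C):
        r=int(650-p[0]);q=int(200-p[1])
        if 1<=r<399 and 1<=q<599 and p[2]<260: img[r-1:r+2,q-1:q+2]=cc
    ims.append(img[:, :])
cv2.imwrite("pics/top0.png",np.vstack([cv2.resize(i,(600,300)) if 0 else i[80:380] for i in ims]))
cr=[]
for n,(u,v) in(("scene",(205,185)),("side",(295,245))):
    im=Ws[n][1][v-75:v+75 if n=="scene" else v+110,u-100:u+110]
    cv2.imwrite(f"pics/{n}c.png",cv2.resize(im,None,fx=3.5,fy=3.5 if n=="scene" else 3.2))
# clusters of elevated things
for n,(W,im) in Ws.items():
    z=W[...,2]; m=((z>60)&(z<250)&(W[...,0]>200)&(W[...,0]<750)&(abs(W[...,1])<450)).astype(np.uint8)
    k,l,st,ce=cv2.connectedComponentsWithStats(m)
    for i in range(1,k):
        if st[i,4]>15:
            P=W[l==i];print(n,ce[i].round(),st[i,4],"min",P.min(0).round(),"max",P.max(0).round(),"col",np.median(im[l==i],0))
```

```text
scene bench z -1.9945209625454936
side bench z -0.2986161746086964
scene [176. 141.] 191 min [ 305. -388.   60.] max [ 374. -353.  116.] col [37. 61. 46.]
scene [166. 159.] 217 min [ 421. -408.   60.] max [ 474. -341.  118.] col [ 72.  98. 119.]
scene [231. 175.] 72 min [ 455. -135.   61.] max [ 478. -113.   99.] col [44.5 59.5 81. ]
scene [260. 201.] 1248 min [451. -53.  60.] max [676.  60. 166.] col [ 60.  83. 111.]
scene [162. 182.] 270 min [ 529. -364.   60.] max [ 587. -320.  117.] col [122. 105. 175.]
scene [384. 196.] 575 min [395. 355.  60.] max [481. 439. 109.] col [161. 166. 174.]
scene [144. 215.] 396 min [ 667. -382.   60.] max [ 745. -305.  104.] col [ 56.  123.5 144. ]
scene [408. 230.] 31 min [632. 446. 142.] max [647. 450. 190.] col [53. 67. 83.]
scene [397. 245.] 81 min [594. 434.  60.] max [654. 450.  92.] col [113. 122. 131.]
side [208. 100.] 45 min [626. 437. 129.] max [641. 450. 192.] col [ 69.  87. 105.]
side [205. 124.] 106 min [585. 424.  61.] max [647. 450.  94.] col [124.  129.5 126. ]
side [166. 144.] 502 min [388. 348.  60.] max [471. 435. 109.] col [146.5 144.  150. ]
side [272. 182.] 1047 min [547. -38.  60.] max [666.  31. 167.] col [ 68.  91. 112.]
side [241. 205.] 478 min [444. -62.  60.] max [489.   9. 121.] col [46. 66. 99.]
side [260. 229.] 118 min [ 449. -143.   60.] max [ 472. -117.   99.] col [32.5 42.  61.5]
side [379. 241.] 608 min [ 664. -386.   60.] max [ 743. -309.  102.] col [ 55. 134. 157.]
side [337. 264.] 503 min [ 518. -367.   60.] max [ 580. -324.  117.] col [121. 100. 174.]
side [313. 293.] 431 min [ 410. -410.   60.] max [ 466. -343.  119.] col [ 97. 130. 162.]
side [277. 312.] 571 min [ 305. -396.   60.] max [ 369. -357.  118.] col [46. 82. 37.]
```

View pics/top0.png

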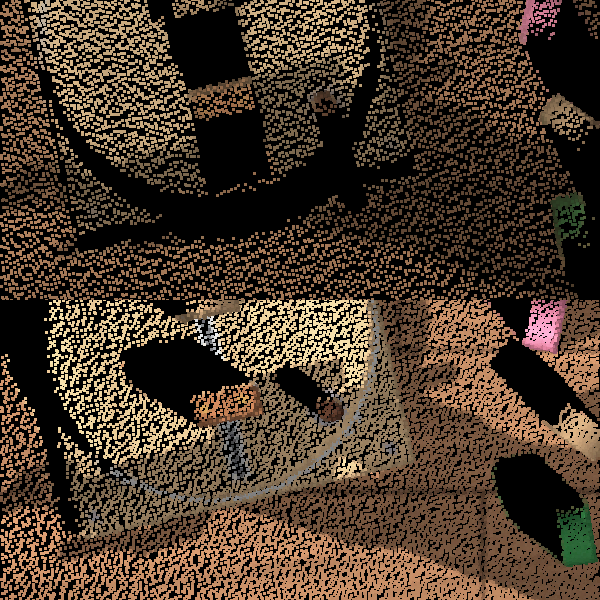

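View pics/sidec.png

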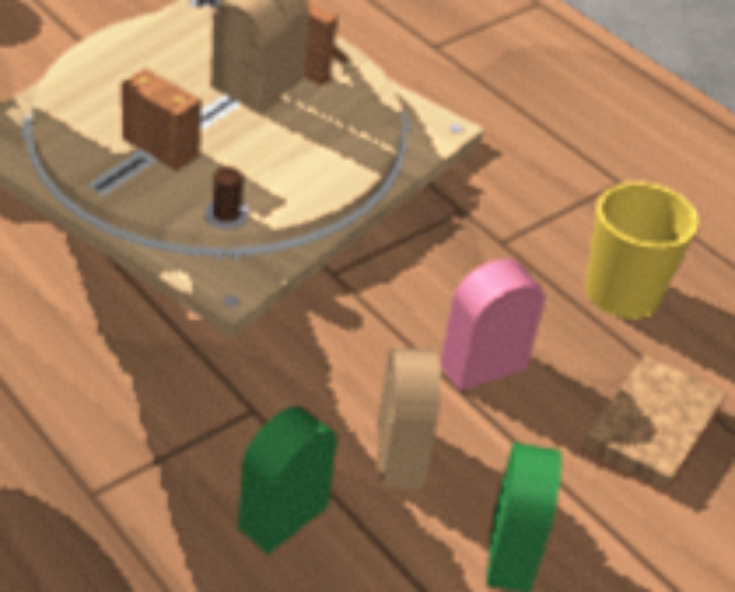

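The top-down composite shows the stop block at about (463,-27) mm and the post at about (461,-129), with the table turned by roughly +10°. The bare-wood spare is near (442,-376), close to both green arches. The side crop confirms this: the wooden spare is at crop (410,420), with green at (290,480) and (525,515) and pink at (495,325). The two cameras differ by about 6 mm, so I'll fit both, average them, then check with the wrist camera.

```bash
cat >> h.py <<'E'
def wcloud(c,s,zmax=None):
    "wrist fisheye -> world points (depth along axis)"
    d=c["depth"];h,w=d.shape;f=h/2/np.tan(np.radians(c["fovy"])/2)
    v,u=np.mgrid[:h,:w];a=(u-c["cx"]);b=(v-c["cy"]);r=np.hypot(a,b)+1e-9;t=np.tan(np.minimum(r/f,1.5))
    P=np.dstack([a/r*t*d,b/r*t*d,d]);M=np.array(c["mount"])
    T=P@M[:3,:3].T+M[:3,3]
    W=T@rot(s["tool_rot"]).as_matrix().T+s["ee_pos"];W[d==0]=np.nan
    return W
def quat_down(yaw):
    "tool y down, tool x (jaw axis) at world yaw"
    x=[np.cos(yaw),np.sin(yaw),0];y=[0,0,-1];z=np.cross(x,y)
    q=R.from_matrix(np.array([x,y,z]).T).as_quat();return [q[3],q[0],q[1],q[2]]
def rect(P):
    (a,b),(w,h),g=cv2.minAreaRect(np.float32(P[:,:2]));return np.round([a,b,w,h,g],1)
E
python3 - <<'E'
from h import *
for n in("scene","side"):
    c=dict(np.load(n+"0.npz"));W=cloud(c);z=W[...,2]
    def box(x0,x1,y0,y1,z0,z1): 
        m=(W[...,0]>x0)&(W[...,0]<x1)&(W[...,1]>y0)&(W[...,1]<y1)&(z>z0)&(z<z1);return W[m]
    print(n,"stop top",rect(box(435,500,-70,20,112,123)))
    print("post top",rect(box(440,490,-150,-105,92,104)), "post",box(440,490,-150,-105,75,90).mean(0))
    for lo,hi in((10,80),(80,112)):
        print("spare",lo,rect(box(395,490,-420,-335,lo,hi)))
    print("green1",rect(box(290,385,-420,-335,15,120)),"green2",rect(box(385,520,-560,-425,15,120)),"pink",rect(box(500,600,-390,-310,15,120)))
    print("row",rect(box(520,640,-60,60,130,170)),rect(box(520,620,-60,60,135,170)),"fence",rect(box(620,690,-60,70,118,130)))
    print("tabletop",np.median(box(450,700,40,100,30,60)[:,2]),rect(box(380,760,-220,220,42,52)), "board",rect(box(380,780,-240,240,14,23)))
s=bot.read_state()
for yaw in (0,.2,np.pi/2,-np.pi/2,np.pi):
    print(yaw,bot.ik([420,-330,300],quat_down(yaw)))
print(np.array(bot.read_camera("wrist")["mount"]).round(2).tolist(), bot.tip_reach)
E
```

```text
scene stop top [470.6 -20.5  32.8  60.6  13.6]
post top [ 464.6 -124.4   19.3   19.9   30.5] post [ 471.65857914 -122.20036699   81.92823976]
spare 10 [ 456.6 -376.4   69.4   31.5   80.1]
spare 80 [ 445.8 -371.9   64.5   32.1   52.1]
green1 [ 340.8 -371.4   69.1   32.2    8. ] green2 [ 452.8 -482.7   66.2   30.5   44.2] pink [ 556.5 -342.    35.7   65.    76.6]
row [591.9   6.4  72.9  62.6  13.7] [589.9   5.5  67.8  63.7  12. ] fence [631.5  15.7  23.   86.8  10.9]
tabletop 44.994967633423926 [541.8  -6.5 324.  323.5  88.8] board [540.7  -3.2 340.8 345.4  13. ]
side stop top [465.9 -25.5  32.8  65.4  13.2]
post top [ 461.1 -128.7   24.2   20.4   77.3] post [ 457.18124798 -135.11937379   82.93834054]
spare 10 [ 440.8 -377.4   64.1   30.3   54. ]
spare 80 [ 440.4 -378.    62.6   30.2   53.2]
green1 [ 336.5 -375.6   62.    32.8    9.4] green2 [ 447.9 -487.3   62.6   30.4   43. ] pink [ 551.4 -346.2   33.9   63.8   77.1]
row [ 5.873e+02 -3.000e-01  7.150e+01  6.180e+01  1.340e+01] [ 5.869e+02 -2.000e-01  7.080e+01  6.160e+01  1.340e+01] fence [637.  -18.2  24.9  30.9  32.1]
tabletop 46.39483496853154 [532.2  -9.8 321.4 328.1  18.5] board [536.   -9.3 344.6 344.9  12.9]
0 [-7.34544999e-01  2.30192190e-01  1.49311748e+00 -4.44089210e-16
  1.41828298e+00 -7.34544999e-01]
0.2 [-7.34544999e-01  2.30192190e-01  1.49311748e+00 -4.44089210e-16
  1.41828298e+00 -9.34544999e-01]
1.5707963267948966 [-7.34544999e-01  2.30192190e-01  1.49311748e+00 -4.44089210e-16
  1.41828298e+00 -2.30534133e+00]
-1.5707963267948966 [-7.34544999e-01  2.30192190e-01  1.49311748e+00 -4.44089210e-16
  1.41828298e+00  8.36251328e-01]
3.141592653589793 [-7.34544999e-01  2.30192190e-01  1.49311748e+00 -4.44089210e-16
  1.41828298e+00  2.40704765e+00]
[[1.0, 0.0, -0.0, -0.26], [0.0, -0.31, 0.95, -123.43], [0.0, -0.95, -0.31, 79.83], [0.0, 0.0, 0.0, 1.0]] 19.0
```

Both views agree to about 6 mm. The averages are table centre (538,-7), yaw 13°, stop travel about 18 mm, and spare (443,-375) with its width axis at 53°. Next I look from the wrist camera, over the table and then over the spare.

Run:
```python
from h import *
def look(n,p,yaw):
    bot.move_to(p,quat_down(yaw));bot.dwell(.2);s=bot.read_state();c=bot.read_camera("wrist")
    np.savez(n+".npz",tool_rot=s["tool_rot"],ee_pos=s["ee_pos"],**c);return c,wcloud(c,s)
def sub(W,x0,x1,y0,y1,z0,z1):
    z=W[...,2];m=(W[...,0]>x0)&(W[...,0]<x1)&(W[...,1]>y0)&(W[...,1]<y1)&(z>z0)&(z<z1);return W[m]
c1,W=look("wt",[540,-20,330],1.80)
print("stop",rect(sub(W,435,500,-70,20,113,121)),"z",np.median(sub(W,460,475,-30,-15,105,130)[:,2]))
print("post",rect(sub(W,440,490,-150,-105,92,101)))
print("row top",rect(sub(W,520,620,-60,60,135,170)),sub(W,520,620,-60,60,135,170).max(0),"fence",rect(sub(W,600,690,-60,80,120,130)))
print("table",rect(sub(W,360,760,-220,220,42,51)),np.median(sub(W,450,700,50,120,30,60)[:,2]),"board",rect(sub(W,360,780,-240,240,13,22)))
c2,W=look("ws",[443,-375,290],.925)
print("spare",rect(sub(W,400,490,-420,-335,20,125)),rect(sub(W,400,490,-420,-335,80,112)),"maxz",np.nanmax(sub(W,400,490,-420,-335,20,125)[:,2]))
print("bench",np.median(sub(W,380,420,-350,-300,-20,20)[:,2]),bot.read_state()["clock"])
cv2.imwrite("pics/w1.png",np.vstack([c1["image"],c2["image"]])[:, :]);
cv2.imwrite("pics/w1.png",np.hstack([cv2.resize(c["image"],(400,300)) for c in (c1,c2)]))
```

```text
stop [466.3 -23.4  29.8  64.   13.7] z 116.85195509077097
post [ 462.1 -125.8   23.2   23.2    1.3]
row top [587.6   5.1  66.1  64.4  12.6] [619.87452132  43.7288006  164.08201389] fence [630.5  14.5  15.7  89.3  12.8]
table [535.5  -7.4 324.2 325.4  50.9] 46.807688576035105 board [535.6  -5.8 340.3 344.8  13.3]
spare [ 441.7 -374.9   60.2   31.    53.6] [ 441.4 -375.2   58.9   30.7   53.4] maxz 116.5193363205064
bench -0.11682189750001726 4.1667
```

View pics/w1.png

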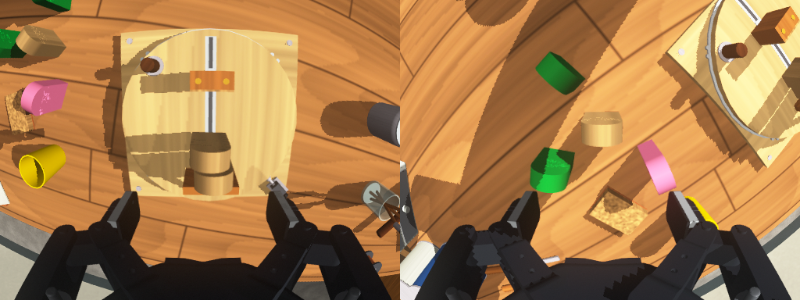

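The wrist view shows the table from above, with the stop at (212,80), row blanks at (211,148) and (213,178), and the post at (151,65). The spare is at (601,128), among the green and pink arches. The sizes match: stop 29.8×64, post 23, and spare 60×31 with its top at 116. The post and fence positions also fit centre (535.5,-7) and yaw 13.3° to within 1 mm. Now I grasp the spare and analyse the row blanks.

```bash
cat >> h.py <<'E'
C=np.array([535.5,-6.8]);TH=np.radians(13.3)
def w2l(W,th=TH):
    d=W[...,:2]-C;c,s=np.cos(th),np.sin(th);return np.dstack([d[...,0]*c+d[...,1]*s,-d[...,0]*s+d[...,1]*c,W[...,2:3]-47*1.0]) if W.ndim==3 else np.c_[d[:,0]*c+d[:,1]*s,-d[:,0]*s+d[:,1]*c,W[:,2]-47]
def l2w(x,y,z,th=TH):
    c,s=np.cos(th),np.sin(th);return [C[0]+x*c-y*s,C[1]+x*s+y*c,z]
def row(W,th=TH,x0=-60,x1=86):
    L=w2l(W,th).reshape(-1,3);L=L[np.isfinite(L[:,0])]
    m=(L[:,0]>x0)&(L[:,0]<x1)&(abs(L[:,1])<45)&(L[:,2]>84)&(L[:,2]<125);return L[m]
E
python3 - <<'E'
from h import *
d=dict(np.load("wt.npz"));W=wcloud(d,d);L=row(W)
for x in range(10,92,4):
    s=L[(L[:,0]>=x)&(L[:,0]<x+4)]
    if len(s)>5: print(x,len(s),"y",s[:,1].min().round(1),s[:,1].max().round(1),"zmax",s[:,2].max().round(1),"apex y",np.median(s[s[:,2]>s[:,2].max()-4,1]).round(1))
q=quat_down(.934)
bot.servo_line([441.5,-375,160],attitude=q,speed=200)
bot.servo_line([441.5,-375,72],speed=120)
bot.move_gripper(40,grip_force=35)
s=bot.read_state();print(s["grip_width"],s["ee_pos"],s["ft_force"])
bot.servo_line([441.5,-375,90],speed=80)
s=bot.read_state();print(s["grip_width"],s["ft_force"],s["clock"])
E
```

```text
18 390 y -32.4 24.5 zmax 116.1 apex y -3.8
22 211 y -32.1 26.5 zmax 115.9 apex y -2.8
26 188 y -32.2 26.1 zmax 115.7 apex y -3.7
30 179 y -32.2 26.4 zmax 116.3 apex y -2.7
34 183 y -32.3 24.9 zmax 116.4 apex y -3.7
38 179 y -32.4 25.3 zmax 116.2 apex y -4.2
42 176 y -32.4 25.5 zmax 117.1 apex y -2.6
46 173 y -32.5 25.8 zmax 116.9 apex y -3.6
50 55 y -28.7 24.2 zmax 115.0 apex y -3.0
54 284 y -27.0 31.6 zmax 115.9 apex y 2.0
58 160 y -27.0 30.6 zmax 116.1 apex y 2.0
62 160 y -27.1 30.9 zmax 116.4 apex y 2.0
66 167 y -27.2 31.3 zmax 115.9 apex y 2.2
70 152 y -27.2 30.3 zmax 115.6 apex y 3.4
74 158 y -27.3 30.6 zmax 115.8 apex y 3.4
78 149 y -27.5 30.7 zmax 115.6 apex y 1.3
82 156 y -27.6 31.1 zmax 116.0 apex y 2.5
59.61941312211674 [ 441.86229556 -375.26185941   72.88073477] [-0.63416886  0.44445313  5.53054817]
59.4541206814027 [-0.06913034 -0.20632761 -1.19276755] 6.5833
```

Row_b spans local x 19..50 at y = -3, and row_a spans 53..85 at y = +2, both square. The spare is gripped at a width of 59.5 mm. I place it at x = -1, y = 0.

Run:
```python
from h import *
yaw=TH+np.pi/2; q=quat_down(yaw)
bot.servo_line([441.5,-375,255],speed=200)
bot.move_to(l2w(-1,0,255),q)
bot.servo_line(l2w(-1,0,140),speed=120)
bot.dwell(.3)
hit=bot.servo_line(l2w(-1,0,118.5),speed=25,until_force=4)
s=bot.read_state();print(hit,s["ee_pos"],s["ft_force"],s["grip_width"])
bot.move_gripper(85);bot.dwell(.2)
bot.servo_line(l2w(-1,0,260),speed=150)
bot.servo_line(l2w(0,0,330),speed=200);bot.dwell(.2)
s=bot.read_state();c=bot.read_camera("wrist");W=wcloud(c,s);L=row(W)
for x in range(-30,92,4):
    k=L[(L[:,0]>=x)&(L[:,0]<x+4)]
    if len(k)>5: print(x,len(k),"y",k[:,1].min().round(1),k[:,1].max().round(1),"zmax",k[:,2].max().round(1))
cv2.imwrite("pics/w2.png",c["image"]);print(s["clock"])
```

```text
True [534.50037258  -7.00262065 119.85012323] [-0.81715361  0.70117942  3.99963681] 59.19406309236836
-18 402 y -30.3 28.9 zmax 116.4
-14 206 y -30.1 28.5 zmax 115.9
-10 204 y -28.4 28.7 zmax 116.1
-6 199 y -28.5 28.9 zmax 116.8
-2 194 y -28.7 29.0 zmax 116.6
2 209 y -28.9 29.2 zmax 115.8
6 196 y -29.0 29.4 zmax 115.7
10 171 y -29.1 29.6 zmax 115.4
18 354 y -32.0 25.3 zmax 116.2
22 204 y -31.6 26.7 zmax 116.0
26 189 y -31.7 26.5 zmax 116.0
30 178 y -31.8 25.2 zmax 115.9
34 181 y -31.8 25.4 zmax 116.1
38 177 y -32.0 25.5 zmax 115.5
42 180 y -32.1 25.7 zmax 116.2
46 172 y -32.2 25.9 zmax 116.6
50 62 y -32.3 24.5 zmax 115.7
54 279 y -26.9 31.1 zmax 115.7
58 157 y -26.9 30.6 zmax 115.8
62 168 y -27.2 30.9 zmax 115.9
66 160 y -27.3 31.0 zmax 116.1
70 158 y -27.8 31.2 zmax 115.9
74 154 y -26.1 31.2 zmax 115.7
78 155 y -26.2 31.5 zmax 116.1
82 155 y -26.4 31.6 zmax 116.0
13.5167
```

View pics/w2.png

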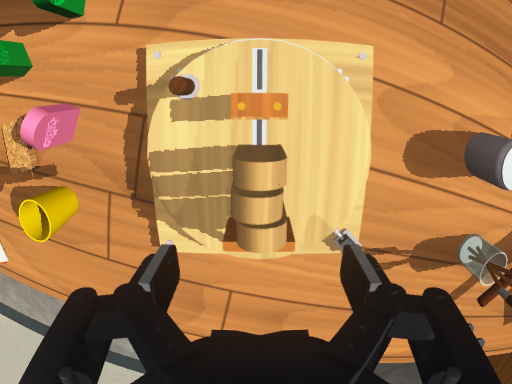

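The spare stands at x -17..14, square and centred. The view shows all three blanks in line, with the stop at (259,105) and the post at (184,86). Next I centre row_b and row_a gently with the jaws, then push the stop.

Run:
```python
from h import *
q=quat_down(TH+np.pi/2)
for x in (69,34.5):
    bot.servo_line(l2w(x,0,205),speed=200)
    h=bot.servo_line(l2w(x,0,119),speed=100,until_force=10)
    if h: print("hit",bot.read_state()["ee_pos"]); bot.servo_line(l2w(x,0,260)); raise SystemExit
    bot.move_gripper(50,grip_force=20); s=bot.read_state();print(x,s["grip_width"],s["ft_force"])
    bot.move_gripper(85);bot.servo_line(l2w(x,0,205),speed=150)
bot.servo_line(l2w(0,0,260),speed=200)
bot.move_to(l2w(-115,0,200),q)
bot.move_gripper(0)
bot.servo_line(l2w(-115,0,113),speed=120);bot.dwell(.3)
h=bot.servo_line(l2w(-36,0,113),speed=25,until_force=14)
s=bot.read_state();print(h,s["ee_pos"],w2l(s["ee_pos"][None]),s["ft_force"],s["clock"])
```

```text
69 59.882656816329124 [-0.85452905  0.92338189  4.86540637]
34.5 59.88825881724649 [-0.22706586 -0.62702343  5.7631156 ]
True [496.02401036 -16.12610522 112.59564573] [[-4.05626672e+01  5.47247446e-03  6.55956457e+01]] [-0.03741659 -0.20165498  0.28345749] 25.3333
```

Run:
```python
from h import *
bot.dwell(.2);s=bot.read_state();print(w2l(s["ee_pos"][None])[0,0],s["ft_force"])
h=bot.servo_line(l2w(-34,0,113),speed=12,until_force=14)
s=bot.read_state();print(h,w2l(s["ee_pos"][None])[0,0],s["ft_force"])
bot.dwell(.3)
bot.servo_line(l2w(-75,0,113),speed=80);bot.servo_line(l2w(-75,0,240),speed=200)
bot.move_gripper(85)
bot.move_to(l2w(-20,0,330),quat_down(TH+np.pi/2));bot.dwell(.2)
s=bot.read_state();c=bot.read_camera("wrist");W=wcloud(c,s);L=row(W)
for x in range(-6,92,4):
    k=L[(L[:,0]>=x)&(L[:,0]<x+4)]
    if len(k)>5: print(x,len(k),"y",k[:,1].min().round(1),k[:,1].max().round(1))
La=w2l(W).reshape(-1,3)
m=(abs(La[:,2]-70)<3)&(La[:,0]<10)&(La[:,0]>-80)&(abs(La[:,1])<45);print("stop loc",rect(La[m]))
m=(abs(La[:,2]-50)<4)&(abs(La[:,0]+99)<20)&(abs(La[:,1]+99)<20);print("post loc",rect(La[m]))
cv2.imwrite("pics/w3.png",c["image"][40:290,120:400]);print(s["clock"])
```

```text
-40.82015198034209 [-0.03406678 -0.86326427  0.40792194]
True -40.53326087006108 [-0.14750103  0.21078309 -0.02720254]
-2 438 y -29.8 28.7
2 191 y -28.4 28.1
6 178 y -28.5 28.2
10 181 y -28.6 28.5
14 180 y -28.8 28.6
18 176 y -28.9 28.8
22 182 y -29.1 29.0
26 170 y -29.2 29.1
30 171 y -29.3 29.2
34 173 y -29.5 29.5
38 154 y -29.6 28.1
42 164 y -29.8 28.3
46 160 y -29.9 28.5
50 157 y -30.1 28.6
54 160 y -30.4 28.8
58 154 y -28.9 29.0
62 152 y -29.1 29.1
66 145 y -29.4 29.3
70 153 y -29.5 29.4
74 136 y -29.5 29.5
78 147 y -29.8 29.8
82 136 y -30.0 27.1
stop loc [-14.4  -0.7  63.7  31.2  89.9]
post loc [-99.  -99.2  23.3  22.3  86.9]
28.975
```

View pics/w3.png

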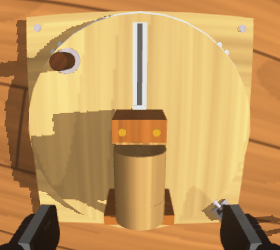

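The row is packed: the stop centre is at local x ≈ -14.5 (travel 75 mm), y is consistent to about 1 mm, and there are no gaps. The crop shows the stop tight against the row at (139,130) and the post still at (64,60). Next I cage the post and turn the table a quarter turn.

Run:
```python
from h import *
z=83
def P(phi,z=z): 
    a=TH+np.radians(-135)+phi; return [C[0]+140*np.cos(a),C[1]+140*np.sin(a),z],quat_down(TH-np.pi/4+phi)
p,q=P(0,230);print(bot.ik(p,q))
bot.move_gripper(60);bot.move_to(p,q)
h=bot.servo_line(P(0)[0],speed=100,until_force=10);print("hit",h)
bot.move_gripper(27,grip_force=20);s=bot.read_state();print(s["grip_width"],s["ee_pos"],s["ft_force"])
ph=np.radians(list(range(10,91,10)));ph[-1]+=0.010
for f in ph:
    p,q=P(f);bot.servo_line(p,attitude=q,speed=45);s=bot.read_state();print(round(np.degrees(f)),s["ft_force"].round(1),s["clock"])
bot.dwell(.4);s=bot.read_state();print(s["ee_pos"],p)
bot.move_gripper(60);bot.dwell(.3)
bot.servo_line([p[0],p[1],230],speed=150);print(bot.read_state()["clock"])
```

```text
[-3.42631937e-01  1.59817419e-01  1.74217835e+00 -4.44089210e-16
  1.23959689e+00  2.10637436e-01]
hit False
26.957689800144113 [ 461.9443664  -125.91244502   83.04909127] [ 0.12693362  0.10282648 -0.23563363]
10 [ 0.6 -0.1 -0.2] 33.95
20 [-0.1 -0.4  0.3] 34.6417
30 [-0.4 -0.4  0.2] 35.3333
40 [-0.9 -0.6 -0.6] 36.025
50 [0.5 0.3 0.4] 36.7167
60 [ 0.4  0.4 -0. ] 37.4083
70 [ 0.1 -0.1  0.4] 38.1
80 [-0.   0.4  0.4] 38.7917
91 [-2.8 -1.9  1.5] 39.5167
[655.18319242 -79.34312955  82.98921167] [np.float64(655.343247741789), np.float64(-79.17123717817864), 83]
41.7667
```

Now I check the angle and the row from above.

Run:
```python
from h import *
bot.move_to([500,-10,340],quat_down(TH+np.pi/2));bot.dwell(.2)
th=TH+np.pi/2
s=bot.read_state();c=bot.read_camera("wrist");W=wcloud(c,s)
La=w2l(W,th).reshape(-1,3);La=La[np.isfinite(La[:,0])]
def r(m):return rect(La[m])
p=r((abs(La[:,2]-50)<4)&(abs(La[:,0]+99)<20)&(abs(La[:,1]+99)<20));print("post",p,"err deg",np.degrees(np.arctan2(p[1],p[0]))+135)
print("stop",r((abs(La[:,2]-70)<3)&(La[:,0]<5)&(La[:,0]>-80)&(abs(La[:,1])<45)))
print("row",r((La[:,2]>86)&(La[:,2]<125)&(abs(La[:,0]-40)<60)&(abs(La[:,1])<50)))
print("fence",r((abs(La[:,2]-80)<3)&(abs(La[:,0]-95)<20)&(abs(La[:,1])<60)))
L=row(W,th)
for x in range(-6,92,6):
    k=L[(L[:,0]>=x)&(L[:,0]<x+6)]
    if len(k)>5: print(x,len(k),"y",k[:,1].min().round(1),k[:,1].max().round(1),"z",k[:,2].max().round(1))
c2=bot.read_camera("scene");cv2.imwrite("pics/w4.png",np.hstack([c["image"],c2["image"]])[:, :]);
cv2.imwrite("pics/w4.png",np.hstack([cv2.resize(i,(400,300)) for i in(c["image"],c2["image"])]))
d=dict(np.load("scene0.npz"));A=cloud(d);B=cloud(c2)
for n,(x,y) in dict(tin=(434,396),jar=(620,440),cup=(705,-345),green1=(339,-373),green2=(450,-485),pink=(553,-345)).items():
    f=lambda W:np.median(W[(np.hypot(W[...,0]-x,W[...,1]-y)<55)&(W[...,2]>40)],0).round(1)
    print(n,f(A),f(B))
print(bot.read_state()["clock"])
```

```text
post [0. 0. 0. 0. 0.] err deg 135.0
stop [-13.7  -0.2  64.2  33.7  88.5]
row [44.3  2.9 90.2 54.7  0.3]
fence [90.9 -0.5 28.3 90.5  3.1]
-6 49 y -24.1 29.3 z 115.5
0 250 y -24.6 30.2 z 116.1
6 299 y -24.4 30.1 z 116.0
12 262 y -24.0 29.8 z 116.4
18 277 y -24.4 30.2 z 116.9
24 274 y -24.3 30.0 z 116.6
30 268 y -24.2 30.0 z 116.5
36 274 y -24.1 30.0 z 116.4
42 259 y -23.1 29.9 z 116.4
48 260 y -23.1 30.1 z 116.0
54 263 y -23.6 30.5 z 116.5
60 253 y -23.7 30.6 z 116.4
66 265 y -23.7 30.1 z 115.9
72 257 y -23.6 30.5 z 116.1
78 253 y -23.8 30.5 z 115.3
84 90 y -23.7 30.7 z 116.0
tin [457.  393.5  96.6] [457.3 393.7  96.3]
jar [631.1 463.1  87.1] [631.6 463.1  87.7]
cup [ 702.4 -346.2   74. ] [ 702.2 -345.8   74.6]
green1 [ 359.1 -363.6   87. ] [ 360.5 -363.9   87.1]
green2 [ 466.8 -470.4   89.2] [ 466.9 -470.2   90. ]
pink [ 568.4 -333.7   85.9] [ 568.3 -333.5   86.8]
42.8917
```

View pics/w4.png

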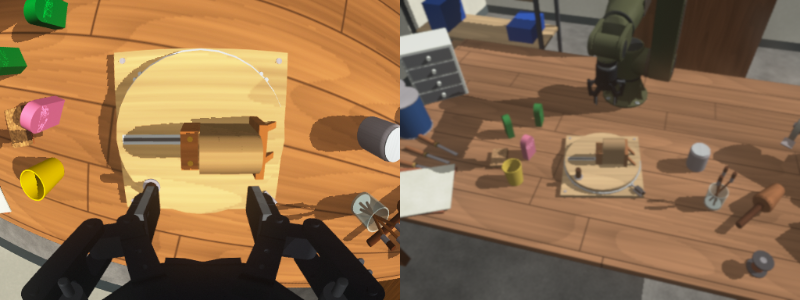

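The row is still snug, aligned within 0.3° of the quarter turn, and nothing else has moved. In that view a finger hid the post, so I take one more look at it before handing in.

Run:
```python
from h import *
bot.move_to([620,-10,340],quat_down(TH+np.pi/2));bot.dwell(.3)
th=TH+np.pi/2
s=bot.read_state();c=bot.read_camera("wrist");W=wcloud(c,s)
La=w2l(W,th).reshape(-1,3);La=La[np.isfinite(La[:,0])]
p=rect(La[(abs(La[:,2]-50)<4)&(abs(La[:,0]+99)<20)&(abs(La[:,1]+99)<20)]);print("post",p,"err rad",np.arctan2(p[1],p[0])+.75*np.pi)
print("stop",rect(La[(abs(La[:,2]-70)<3)&(La[:,0]<5)&(La[:,0]>-80)&(abs(La[:,1])<45)]))
k=row(W,th);print("row",rect(k[k[:,2]>86]))
ok=abs(np.arctan2(p[1],p[0])+.75*np.pi)<.02 and p[2]>18
print(ok,s["clock"])
if ok: bot.finish_job()
```

```text
post [-100.2  -99.    23.7   21.8   84.4] err rad -0.006024023516170374
stop [-15.4   0.2  63.4  30.   89.9]
row [42.2  0.2 87.6 57.8  0. ]
True 43.7417
the job is handed in; nothing more can be done
```

The job is done and handed in at 43.7 s of the 72 s allowed. I stood the spare wooden blank in the gap and centred the two row blanks with the jaws. I then pushed the stop until the row was tight and turned the table a quarter turn by its post.

**Last checks:**
- **Turntable:** the post measured -0.006 rad from the quarter-turn detent, within the catch's 0.03 rad. I inferred the click from this and did not observe it directly.
- **Row:** the stop centre is at x = -15.4 mm, so travel is about 75 mm. The row is centred to 0.2 mm and square, with no gaps.
- **Other objects:** the tin, jar, cup and lookalike arches match their starting positions to about 1.5 mm. I checked the sanding block only by eye.

**Disagreements:**
- The two fixed cameras differed by about 6 mm, so I relied on the wrist camera, which fitted the known sizes.
- Just after the stop push, the force read about 0 N although the force limit had triggered. A second push triggered again at the same place, which confirmed the row was tight.
- The first check after the turn could not see the post because a finger hid it, so I repeated it from another pose.

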